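# Find the filled lens cell by its weight and hold it over the viewer

### The job

Start the lens viewer by twisting its spring-return knob clockwise to the stop, then let go so that it springs back. Then lift each of the two identical-looking lens cells a few centimetres off the worktop in turn to feel which is heavier (only that one has its lens in); set the lighter one down again, standing upright and released on the worktop, without dropping or tipping either. Finish holding the heavier cell still in the gripper, upright and centred about 4 cm above the viewer's round window without touching the viewer; leave the vials, beaker and timer alone.

Things in the scene. Friction and masses are not known exactly. Their poses are not given: they have to be found in the camera images.
- start_knob (a joint): Spring-return start knob on top of the viewer, vertical axis. 0 rad = at rest, grows as it is turned clockwise seen from above, stop at 1.0 rad. A spring pulls it back to 0 when it is let go (about 0.04 N m at rest, 0.12 N m at the stop).
- start_knob_grip (a point): Point on the knob's axis, inside its black grip bar: 14 mm thick (along this point's y), 42 mm long (along x), reaching from 22 mm below this point (where it meets a flat 44 mm disc) to 11 mm above it. z up; the axes turn with the knob. The knob stands on the viewer housing, whose top is 30 mm below this point.
- window (a point): Centre of the top of the viewer's round window (glass in a dark ring, 76 mm diameter), 43 mm above the worktop. The viewer is a flat grey bench unit with a white top, fixed to the worktop, 130 x 210 mm, 40 mm high; the window lies on its right half seen from the robot, the knob on its left half, centres 110 mm apart. z up, y from the window towards the knob.
- cell_1_mid (a point): One of two identical-looking lens cells: upright cylinder, 46 mm diameter, 56 mm high, aluminium barrel with black end caps, loose on the worktop. One has its lens in and weighs about 0.45 kg, the other is empty, about 0.15 kg (each up to 15 percent off); which is which can only be felt. This point is its centre, 28 mm above its underside, z up. Can be gripped round the barrel from above.
- cell_2_mid (a point): One of two identical-looking lens cells: upright cylinder, 46 mm diameter, 56 mm high, aluminium barrel with black end caps, loose on the worktop. One has its lens in and weighs about 0.45 kg, the other is empty, about 0.15 kg (each up to 15 percent off); which is which can only be felt. This point is its centre, 28 mm above its underside, z up. Can be gripped round the barrel from above.
- vial_1_mid (a point): Bystander, leave it alone. Small capped glass vial standing behind the work, 27 mm in diameter, 68 mm high; this point is at its centre, half-way up.
- vial_2_mid (a point): Bystander, leave it alone. Another such vial, 27 mm in diameter, 68 mm high; this point is at its centre, half-way up.
- beaker: Bystander, leave it alone. Empty glass beaker standing behind the viewer, 55 mm in diameter, 71 mm high; origin at the centre of its underside.
- timer: Bystander, leave it alone. Flat white countdown timer lying to the right of the cells, 68 x 68 x 21 mm; origin at the centre of its underside.
There are look-alikes about, which are no part of the job. What is shaped like the part that bears cell_1_mid but blue or red is not meant.

How it is judged (in metres and radians):
On the way, in this order (a step that is already met when the one before it is completed fails the run):
1. the knob is turned to its stop (value of joint start_knob above 0.88 rad), for 0.1 s.
2. the knob is let go and has sprung back (value of joint start_knob below 0.1 rad and contact force between start_knob and the fingers below 0.1 N), for 0.2 s.
3. the lighter cell has been lifted clear of the worktop in the gripper (((height (world z) of cell_1_mid above 0.043 m and contact force between cell_1 and the fingers above 1 N and height (world z) of cell_2_mid below 0.034 m and contact force between cell_2 and the fingers below 0.05 N and contact force between cell_2 and anything else above 3 N) or (height (world z) of cell_2_mid above 0.043 m and contact force between cell_2 and the fingers above 1 N and height (world z) of cell_1_mid below 0.034 m and contact force between cell_1 and the fingers below 0.05 N and contact force between cell_1 and anything else above 3 N))), for 0.2 s.
4. the lighter cell stands upright and released on the worktop again (((height (world z) of cell_1_mid between 0.022 and 0.034 m and angle between cell_1_mid's own z axis and vertical below 0.12 rad and contact force between cell_1 and the fingers below 0.05 N and linear speed of cell_1 below 0.02 m/s and contact force between cell_1 and anything else between 0.5 and 2.5 N) or (height (world z) of cell_2_mid between 0.022 and 0.034 m and angle between cell_2_mid's own z axis and vertical below 0.12 rad and contact force between cell_2 and the fingers below 0.05 N and linear speed of cell_2 below 0.02 m/s and contact force between cell_2 and anything else between 0.5 and 2.5 N))), for 0.2 s.
5. the heavier cell is lifted clear of the worktop in the gripper (((height (world z) of cell_1_mid above 0.043 m and contact force between cell_1 and the fingers above 1 N and height (world z) of cell_2_mid between 0.022 and 0.034 m and angle between cell_2_mid's own z axis and vertical below 0.12 rad and contact force between cell_2 and the fingers below 0.05 N and linear speed of cell_2 below 0.02 m/s and contact force between cell_2 and anything else between 0.5 and 2.5 N) or (height (world z) of cell_2_mid above 0.043 m and contact force between cell_2 and the fingers above 1 N and height (world z) of cell_1_mid between 0.022 and 0.034 m and angle between cell_1_mid's own z axis and vertical below 0.12 rad and contact force between cell_1 and the fingers below 0.05 N and linear speed of cell_1 below 0.02 m/s and contact force between cell_1 and anything else between 0.5 and 2.5 N))), for 0.2 s.
At the end, for the whole second after the job is handed in: The heavier cell is held still in the fingers, upright within 0.15 rad, within 20 mm of the window's centre, its underside 12 to 80 mm above it, touching neither viewer nor other cell; the lighter cell stands upright (0.12 rad) on the worktop, released, at rest; the knob is let go and below 0.1 rad (all of step 2 and ((contact force between cell_1 and the fingers above 2 N and contact force between cell_1 and viewer below 0.05 N and contact force between cell_1 and cell_2 below 0.05 N and horizontal distance between cell_1_mid and window below 0.02 m and z of cell_1_mid in the frame of window between 0.04 and 0.108 m and angle between cell_1_mid's own z axis and vertical below 0.15 rad and linear speed of each of cell_1, cell_2 below 0.02 m/s and height (world z) of cell_2_mid between 0.022 and 0.034 m and angle between cell_2_mid's own z axis and vertical below 0.12 rad and contact force between cell_2 and the fingers below 0.05 N and contact force between cell_2 and anything else between 0.5 and 2.5 N) or (contact force between cell_2 and the fingers above 2 N and contact force between cell_2 and viewer below 0.05 N and contact force between cell_2 and cell_1 below 0.05 N and horizontal distance between cell_2_mid and window below 0.02 m and z of cell_2_mid in the frame of window between 0.04 and 0.108 m and angle between cell_2_mid's own z axis and vertical below 0.15 rad and linear speed of each of cell_2, cell_1 below 0.02 m/s and height (world z) of cell_1_mid between 0.022 and 0.034 m and angle between cell_1_mid's own z axis and vertical below 0.12 rad and contact force between cell_1 and the fingers below 0.05 N and contact force between cell_1 and anything else between 0.5 and 2.5 N))); the arm keeps its last pose, push and grip.
It fails at once if a cell is dropped: in the air (over 15 mm up) and touched by nothing ((height (world z) of cell_1_mid above 0.045 m and contact force between cell_1 and anything else below 0.02 N) or (height (world z) of cell_2_mid above 0.045 m and contact force between cell_2 and anything else below 0.02 N)).
It fails at once if a cell is tipped over (more than 0.8 rad) (angle between any of cell_1_mid, cell_2_mid's own z axis and vertical above 0.8 rad).
It fails at once if a bystander (vial, beaker or timer) is shifted by more than 25 mm or knocked over (distance of any of vial_1_mid, vial_2_mid, beaker, timer from where it was at the start of the episode above 0.025 m or angle between beaker's own z axis and vertical above 0.5 rad).
It also fails if it takes over 72 s, if anything falls off the work surface, if the arm or the gripper's body presses on something with over 40 N, if the wrist force passes 120 N, or if a joint passes its speed limit or range.

### The arm

A 6-joint arm with a two-finger parallel gripper is mounted at the origin on a cart in front of the work surface, level with it; the furniture and walls round the work are solid. World frame = base frame: x ahead of the robot, y to its left, z up, the work surface at z = 0. Lengths are in mm, angles in degrees, forces in N, time in s.
With the tool pointing down it reaches from about 350 to 850 mm from the base axis. Payload 8.1 kg.
Tool frame: the origin (TCP) lies on the centre line of the jaws, within the pads' length; the fingertips stand 19 mm ahead of it and the grasp point (between the pads) is the TCP; z points along the fingers, y is the direction in which the jaws open and shut (so a half turn about z gives the same grasp; the last joint's range is limited). The gripper opens to 85 mm and grips with 20 to 120 N. Pads are 22 mm wide; open, the fingers measure 114 mm over their backs; the gripper's body (76 mm by 85 mm) begins 54 mm behind the grasp point. The pads swing forward as they close: fully open they stand 13 mm farther back than shut.
Start: joints at [60.138, 7.471, 85.268, -0, 87.261, -4.893], TCP at [253.261, 543.934, 250.292] pointing down, gripper open.
Joint ranges: [-169.43, 169.43], [-51.17, 129.36], [1.28, 143.12], [-76.62, 256.62], [0, 156.53], [-152.29, 152.29]. Speed limits (degrees/s): [136.94, 136.94, 159.86, 180, 180, 180].

### API

Orientations are given as [roll, pitch, yaw] about the fixed x, y, z axes, in that order (R = Rz(yaw) Ry(pitch) Rx(roll)).
In Python, from bench import r, viewer gives the robot as it stands.
- The arm moves only by the tool carry_out, never from a script. Its argument "commands" is a list that holds one entry, the list of rows, each a list of 7 numbers: the finger opening in mm, from 0 to 85.4, then the shift along the tool's x, y, z in mm, then the turn, a rotation vector about the tool's x, y, z in degrees. A call has 1 to 5 rows; each row is the pose to reach, as a shift and turn from the pose commanded when the call began, along the tool's axes at that moment; what a row does not reach only later rows make up. A row lasts 1/8 s, in which the tool goes at most 62.5 mm and 10.7 degrees, less where a joint would pass 70% of its speed; a pose out of reach is approached as far as the arm can. A call with a gripper value outside its range is refused whole. The fingers move at their own pace and stop on an object; "grip_force" is the grip in N (left out, the last holds). Time passes only in rows, so rows that repeat a pose let the fingers close. It gives the time, the measured TCP pose, the force and the opening at its end, in the units of the state.
- r.sense(): the state, without advancing time (a new reading comes with each control period).
- viewer.snapshot(name): name is "scene" or "side" or "wrist"; returns the picture (400x640x3 uint8, red, green, blue); there is no depth.
- viewer.calibration(name): a dict with "camera_matrix" (3x3 intrinsics, pixels), "rvec" (rotation vector, rad) and "tvec" (3), from world to camera coordinates, as OpenCV has them. Camera axes: x right, y down, z forward; pixel columns grow to the right and rows downward; lengths in mm; the calibration is good to about 2 mm. The wrist camera is an equidistant fisheye: a pixel r from the principal point sees the ray r / f radians off the axis. A picture is of the moment at which its call begins: read the wrist's pose just before it. calibration takes no time and is no camera call; for the wrist camera it gives the pose at the moment of the call.
- r.hand_in(): hands the job in, once; it reports no verdict.
The state is a dict: "time": time; "joint_pos": joint angles; "qd": joint speeds; "joint_efforts": joint torques, N m; "tool_pos": TCP position; "tcp_rot": TCP orientation; "ft_force": force on the tool from outside, world axes, zero at the start; "wrist_torque": the same for the moment, N m; "finger_gap": finger opening in mm.
Only numpy, scipy, OpenCV 4.12 (cv2) and the standard library are available. Lean on these libraries where they do the work, as an engineer would, in place of code of your own. Each camera call takes 0.05 s, during which the arm holds its last target. There are 200 camera calls.

## Working session

There is one attempt and no reset: what is moved stays moved. The work goes in short steps, Python scripts to look and compute and a tool call to move; the robot and the scene stay as the last step left them, time stands still between calls to the robot, and variables do not carry over. Pictures are saved under pics/ and viewed, about 8 in all and at most 12, crops included, and the job is handed in when it is done.

Besides the shell and the picture viewer there is one more tool, called after "Request:" by a JSON object that holds its "name" and its "arguments", one argument or row to a line. carry_out: Moves the arm, as the interface text tells. Its arguments: {"type":"object","properties":{"commands":{"type":"array","items":{"type":"array","items":{"type":"array","items":{"type":"number"}}}},"grip_force":{"type":"number"}},"required":["commands"]}

```bash
mkdir -p pics; ls
python3 - <<'E'
from bench import r, viewer
import cv2
print(r.sense())
for n in ("scene","side"):
    im=viewer.snapshot(n); cv2.imwrite(f"pics/{n}0.png",im[:,:,::-1])
    print(n,viewer.calibration(n))
print(viewer.calibration("wrist"))
E
```

```text
pics
{'time': 0.0, 'joint_pos': array([ 6.01368202e+01,  7.51765954e+00,  8.53314536e+01, -8.10303309e-04,
        8.72620575e+01, -4.89308554e+00]), 'qd': array([ 0.00131547, -0.08950186,  0.06929576,  0.09571505, -0.00601085,
       -0.03112041]), 'joint_efforts': array([ 2.04930247e-04, -5.69413340e+01, -5.00548339e+01, -1.53484461e-04,
        1.48891623e-02, -6.12859617e-05]), 'tool_pos': array([253.0032511 , 543.45695358, 249.19697406]), 'tcp_rot': array([-1.79889165e+02, -8.67612970e-03,  1.55029937e+02]), 'ft_force': array([0.83765972, 0.28998911, 0.82352367]), 'wrist_torque': array([ 0.01996067, -0.01147041, -0.00352485]), 'finger_gap': 85.15701054275624}
scene {'camera_matrix': array([[382.42908916,   0.        , 321.34000624],
       [  0.        , 382.42908916, 195.59348417],
       [  0.        ,   0.        ,   1.        ]]), 'rvec': array([ 0.58527052, -2.75510341,  0.99015473]), 'tvec': array([ 495.23362932,  278.60595973, 1011.48912395])}
side {'camera_matrix': array([[407.05568152,   0.        , 317.58529965],
       [  0.        , 407.05568152, 196.63038519],
       [  0.        ,   0.        ,   1.        ]]), 'rvec': array([ 0.40758264,  2.89819381, -0.91632164]), 'tvec': array([ 580.22840087,  -50.07858175, 1121.49170259])}
{'camera_matrix': array([[309.70691629,   0.        , 320.10093015],
       [  0.        , 309.70691629, 201.64475864],
       [  0.        ,   0.        ,   1.        ]]), 'rvec': array([-2.41921929, -1.54233267, -0.23917439]), 'tvec': array([-597.06116913,  -40.17224597,  380.35337252])}
```

View pics/scene0.png

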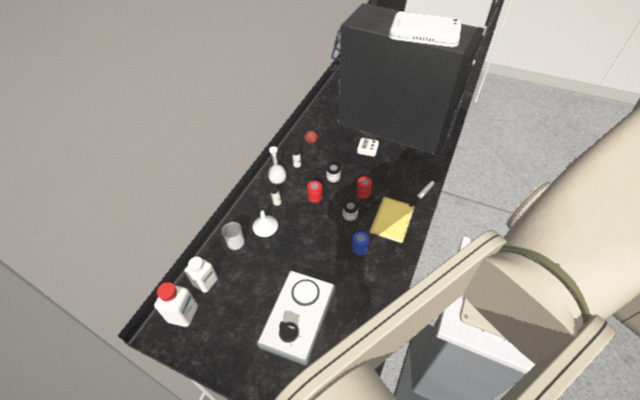

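View pics/side0.png

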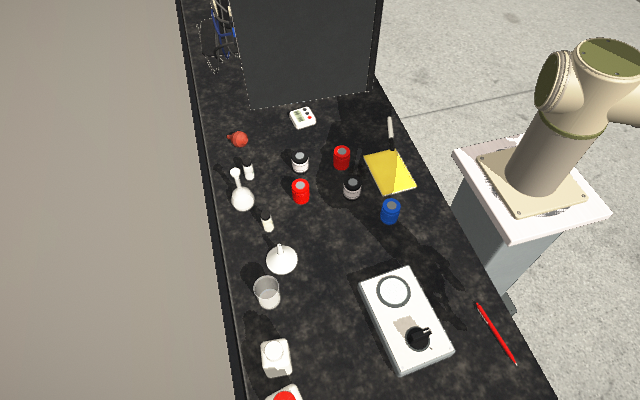

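Scene view: the viewer is at the bottom, with its window at about (305,292) and knob at (289,331). The candidate cells are:
- aluminium/black at (333,173) and (350,211)
- red at (315,191) and (364,187)
- blue at (360,243)

Only the two aluminium/black ones fit the description. In the side view they are at (300,161) and (352,188). Next I'll measure them and enlarge to confirm.

```bash
cat > h.py <<'E'
import numpy as np, cv2
from bench import r, viewer
def ray(n,uv,cal=None):
    c=cal or viewer.calibration(n); K=c["camera_matrix"]; R=cv2.Rodrigues(c["rvec"])[0]; t=c["tvec"]
    p=(np.array(uv,float)-K[:2,2])/K[0,0]
    if n=="wrist":
        th=np.hypot(*p); d=np.r_[p/th*np.sin(th),np.cos(th)] if th>0 else np.array([0,0,1.])
    else: d=np.r_[p,1]
    return -R.T@t, R.T@d
def onz(n,uv,z,cal=None):
    o,d=ray(n,uv,cal); return o+d*(z-o[2])/d[2]
def tri(a,b):
    (o1,d1),(o2,d2)=ray(*a),ray(*b)
    s=np.linalg.lstsq(np.c_[d1,-d2],o2-o1,rcond=None)[0]
    p,q=o1+s[0]*d1,o2+s[1]*d2
    return (p+q)/2,np.linalg.norm(p-q)
E
python3 - <<'E'
from h import *
np.set_printoptions(precision=1,suppress=True)
for nm,a,b,z in [("cellA",(333,173),(300,161),28),("cellB",(350,211),(352,188),28),("win",(305,292),(394,292),43),("knob",(289,330),(418,338),73),
  ("timer",(368,147),(303,118),21),("beaker",(233,236),(267,292),35),("vial1",(297,160),(249,171),34),("vial2",(276,198),(267,222),34),
  ("red1",(315,191),(301,191),28),("red2",(364,187),(342,158),28),("blue",(360,243),(391,211),28)]:
    print(nm,*tri(("scene",a),("side",b)),onz("scene",a,z),onz("side",b,z))
s=cv2.imread("pics/scene0.png"); d=cv2.imread("pics/side0.png")
A=cv2.resize(s[130:260,260:420],None,fx=2.5,fy=2.5,interpolation=3); B=cv2.resize(d[255:385,350:470],None,fx=2.5,fy=2.5,interpolation=3)
cv2.imwrite("pics/c1.png",np.hstack([A,B]))
E
```

```text
cellA [ 594.3 -207.4   36.7] 1.3221904944112175 [ 597.5 -215.8   28. ] [ 592.9 -213.7   28. ]
cellB [485.5 -83.9  33.4] 3.3677295518016903 [486.9 -89.9  28. ] [484.3 -85.6  28. ]
win [491.7 217.6  48.3] 4.422350009637126 [492.9 213.1  43. ] [490.7 218.2  43. ]
knob [483.1 323.5  52.8] 5.0772979699133645 [478.  326.9  73. ] [489.8 330.3  73. ]
timer [ 537.9 -395.2   10.9] 5.129582479434903 [ 535.4 -388.4   21. ] [ 540.7 -381.3   21. ]
beaker [758.4 141.4  43.9] 0.19825982874395312 [763.2 136.9  35. ] [758.6 137.7  35. ]
vial1 [ 735.1 -220.7   27.7] 3.257518217427759 [ 732.4 -217.4   34. ] [ 735.3 -213.4   34. ]
vial2 [721.3 -45.7  26.4] 0.6456704029058115 [717.5 -40.1  34. ] [721.4 -41.2  34. ]
red1 [ 616.5 -111.9   34.7] 4.9013615141347735 [ 619.4 -120.1   28. ] [ 615.9 -113.7   28. ]
red2 [ 479.4 -189.2   35.3] 5.47736998178796 [ 481.3 -198.9   28. ] [ 477.9 -191.5   28. ]
blue [416.2  14.8  38.8] 3.0504337413838103 [418.    6.3  28. ] [412.6  10.5  28. ]
```

View pics/c1.png

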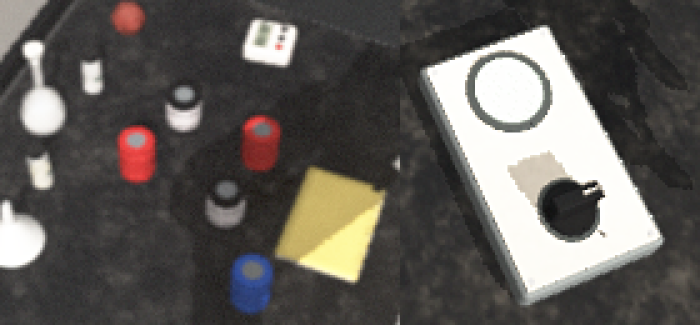

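The crop confirms it. The aluminium/black cells are the targets, and the red and blue ones are look-alikes. The grip bar points roughly to image right in the side view. Next I'll move above the knob.

Request:
{"name": "carry_out", "arguments": {
  "commands": [
    [[85,-60,-20,10,0,0,0],[85,-120,-40,20,0,0,0],[85,-180,-60,30,0,0,0],[85,-240,-80,30,0,0,0],[85,-300,-100,30,0,0,0]]
  ]
}}

```text
time: 0.72
tool_pos: [479.4, 329.1, 219.6]
tcp_rot: [-180.0, -0.0, 155.0]
ft_force: [1.0, 1.0, 0.3]
finger_gap: 84.8
```

Request:
{"name": "carry_out", "arguments": {
  "commands": [
    [[85,0,0,0,0,0,0],[85,0,0,0,0,0,0]]
  ]
}}

```text
time: 0.98
tool_pos: [478.3, 330.7, 219.8]
tcp_rot: [-180.0, -0.1, 155.0]
ft_force: [-0.2, -0.1, 0.4]
finger_gap: 85.0
```

```bash
cat > w.py <<'E'
import sys
from h import *
def look(name):
    np.set_printoptions(precision=1,suppress=True)
    s=r.sense(); cal=viewer.calibration("wrist"); im=viewer.snapshot("wrist"); cv2.imwrite(f"pics/{name}.png",im[:,:,::-1])
    np.save(f"pics/{name}.npy",cal,allow_pickle=True)
    print(s["time"],s["tool_pos"],s["tcp_rot"],s["joint_pos"],s["ft_force"],s["finger_gap"])
    o,d=ray("wrist",cal["camera_matrix"][:2,2]+1e-3,cal); print("cam",o,d)
if __name__=="__main__": look(sys.argv[1])
E
python3 w.py w1
```

```text
0.975 [478.3 330.7 219.8] [-180.    -0.1  155. ] [ 29.6   5.6  90.5   0.   84.  -35.4] [-0.2 -0.1  0.4] 84.96814530226342
cam [407.1 361.8 343.9] [ 0.3 -0.1 -1. ]
```

View pics/w1.png

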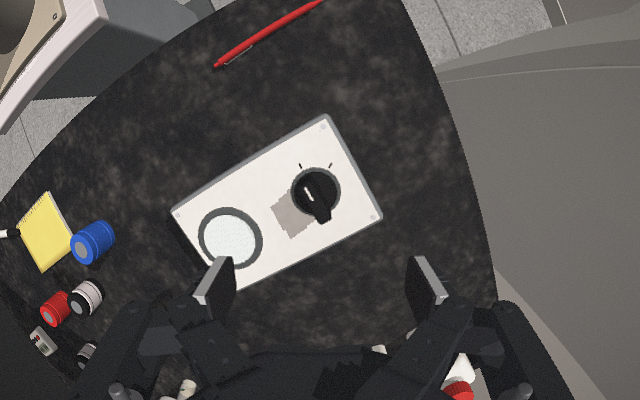

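The wrist view shows the viewer's window at (230,238), the knob disc at (316,193), and the grip bar running to about (325,220). I'll enlarge the knob.

Run:
```python
from h import *
a=cv2.imread("pics/w1.png")
cv2.imwrite("pics/c2.png",cv2.resize(a[155:230,275:375],None,fx=8,fy=8,interpolation=3))
```

```text
(no output)
```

View pics/c2.png

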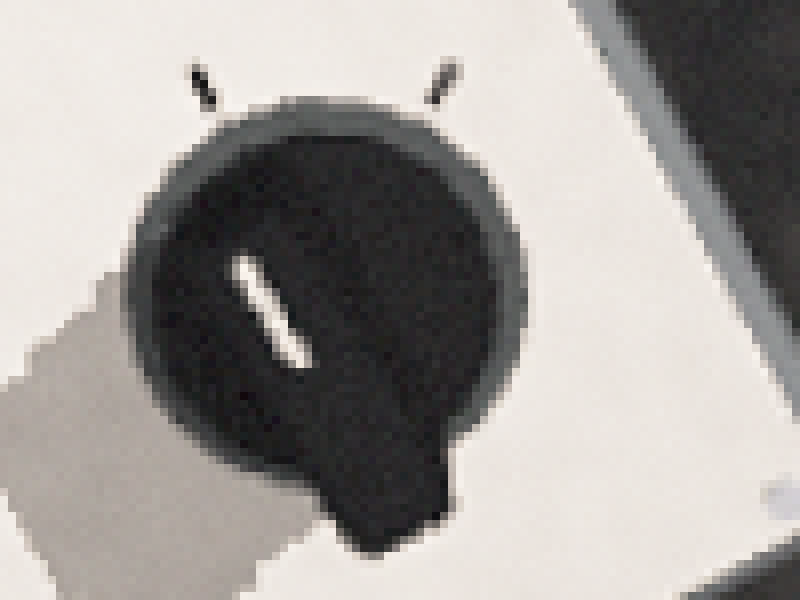

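Run:
```python
from h import *
np.set_printoptions(precision=1,suppress=True)
cal=np.load("pics/w1.npy",allow_pickle=True).item()
f=lambda x,y,z:onz("wrist",(275+x/8-.44,155+y/8-.44),z,cal)
for e in [(325,97),(325,490),(125,290),(528,290)]: print("rim",f(*e,44))
c=f(325,292,44);print("c",c)
a,b=f(240,262,81),f(302,362,81); d=b-a; print(a,b,np.degrees(np.arctan2(d[1],d[0])),np.linalg.norm(d))
e=f(395,530,78);print("bar end",e)  # far end
w=onz("wrist",(230,238),43,cal);print("win",w, np.linalg.norm((w-c)[:2]), "y dir",np.degrees(np.arctan2(*(c-w)[1::-1])))
for p in [(88,297),(86,352)]: print(onz("wrist",p,28,cal))
```

```text
rim [459.1 332.   44. ]
rim [505.7 309.9  44. ]
rim [470.8 298.5  44. ]
rim [492.3 344.6  44. ]
c [481.7 321.3  44. ]
[465.4 319.3  81. ] [478.7 320.5  81. ] 5.276788761177732 13.34682804469118
bar end [502.4 321.   78. ]
win [490.3 213.6  43. ] 108.08141226729298 y dir 94.582669785193
[486.6 -83.8  28. ]
[ 582.8 -215.1   28. ]
```

The knob axis is at about (482, 321), with the bar along +5°. The window is at about (490.5, 213), 108 mm from the knob, which agrees with the stated 110 mm. I'll align the jaws (yaw 185) and descend partway.

Request:
{"name": "carry_out", "arguments": {
  "commands": [
    [[70,-4,-4,30,0,0,-10],[70,-7,-7,60,0,0,-20],[70,-7,-7,90,0,0,-30],[70,-7,-7,105,0,0,-30],[70,-7,-7,105,0,0,-30]]
  ],
  "grip_force": 40
}}

```text
time: 1.65
tool_pos: [480.6, 321.9, 114.2]
tcp_rot: [-179.9, -0.1, -175.1]
ft_force: [-0.3, 0.1, 0.1]
finger_gap: 70.4
```

```bash
python3 w.py w2
python3 - <<'E'
from h import *
a=cv2.imread("pics/w2.png"); cv2.imwrite("pics/c3.png",cv2.resize(a[150:400,160:480],None,fx=2,fy=2,interpolation=3))
E
```

```text
1.65 [480.6 321.9 114.2] [-179.9   -0.1 -175.1] [ 28.7  10.3  96.8   0.   73.1 -66.2] [-0.3  0.1  0.1] 70.35462440608934
cam [402.4 313.6 238.4] [ 0.3  0.  -1. ]
```

View pics/c3.png

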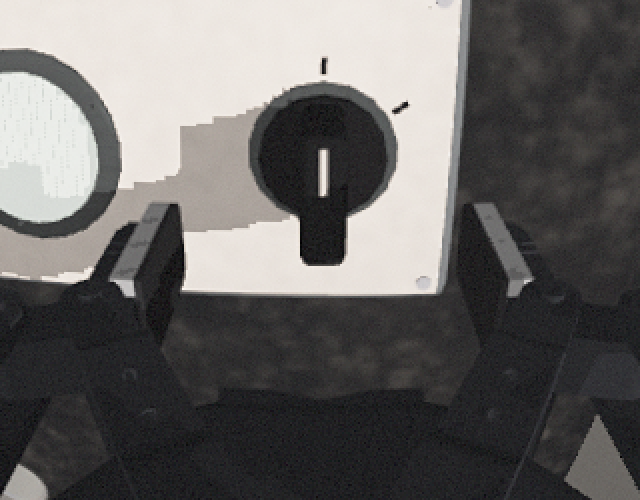

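The bar is centred between the jaws and aligned with them. I'll descend to z≈75 and close.

Request:
{"name": "carry_out", "arguments": {
  "commands": [
    [[40,0,0,20,0,0,0],[40,0,0,39,0,0,0],[0,0,0,39,0,0,0],[0,0,0,39,0,0,0],[0,0,0,39,0,0,0]]
  ],
  "grip_force": 40
}}

```text
time: 2.33
tool_pos: [480.7, 322.2, 74.9]
tcp_rot: [179.9, -0.1, -175.0]
ft_force: [-0.5, 7.2, -12.2]
finger_gap: 13.0
```

Request:
{"name": "carry_out", "arguments": {
  "commands": [
    [[0,0,0,0,0,0,0],[0,0,0,0,0,0,0]]
  ]
}}

```text
time: 2.58
tool_pos: [480.7, 322.2, 74.9]
tcp_rot: [179.9, -0.1, -175.0]
ft_force: [-0.7, 7.9, -11.2]
finger_gap: 13.6
```

Request:
{"name": "carry_out", "arguments": {
  "commands": [
    [[0,0,0,0,0,0,10],[0,0,0,0,0,0,20],[0,0,0,0,0,0,30],[0,0,0,0,0,0,40],[0,0,0,0,0,0,50]]
  ]
}}

```text
time: 3.2
tool_pos: [481.3, 324.3, 75.0]
tcp_rot: [179.8, -0.2, 134.7]
ft_force: [5.7, 18.8, -20.7]
finger_gap: 13.4
```

Request:
{"name": "carry_out", "arguments": {
  "commands": [
    [[0,0,0,0,0,0,5],[0,0,0,0,0,0,7],[0,0,0,0,0,0,7],[0,0,0,0,0,0,7]]
  ]
}}

```text
time: 3.7
tool_pos: [481.5, 324.5, 75.0]
tcp_rot: [179.8, -0.2, 128.1]
ft_force: [5.1, 19.1, -20.1]
finger_gap: 12.7
```

```bash
python3 -c "
from bench import r
s=r.sense();print(s['tcp_rot'],s['tool_pos'],s['ft_force'],s['wrist_torque'],s['finger_gap'])"
```

```text
[179.81811566  -0.23201382 128.05815192] [481.47025896 324.47104489  75.00420371] [  5.09607696  19.08156448 -20.10574535] [ 3.11335127 -0.74170379  0.16637677] 12.715947081885055
```

Request:
{"name": "carry_out", "arguments": {
  "commands": [
    [[0,0,0,0,0,0,3],[0,0,0,0,0,0,3],[0,0,0,0,0,0,3]]
  ]
}}

```text
time: 4.08
tool_pos: [481.5, 324.6, 75.0]
tcp_rot: [179.8, -0.2, 125.1]
ft_force: [5.9, 19.6, -20.8]
finger_gap: 13.4
```

```bash
python3 -c "
from bench import r
s=r.sense();print(s['tcp_rot'],s['tool_pos'],s['ft_force'],s['wrist_torque'],s['finger_gap'])"; python3 w.py w3;  python3 - <<'E'
from h import *
a=cv2.imread("pics/w3.png"); cv2.imwrite("pics/c4.png",cv2.resize(a[180:400,180:460],None,fx=2,fy=2,interpolation=3))
E
```

```text
[179.81944028  -0.22889135 125.11574159] [481.50998636 324.57801536  75.00987812] [  5.94129877  19.58528352 -20.8233663 ] [ 3.17004312 -0.80624946  0.79657921] 13.436081993514051
4.075 [481.5 324.6  75. ] [179.8  -0.2 125.1] [28.8 13.  98.1  0.3 68.7 -6.4] [  5.9  19.6 -20.8] 13.436081993514051
cam [435.9 385.9 199.3] [ 0.2 -0.2 -1. ]
```

View pics/c4.png

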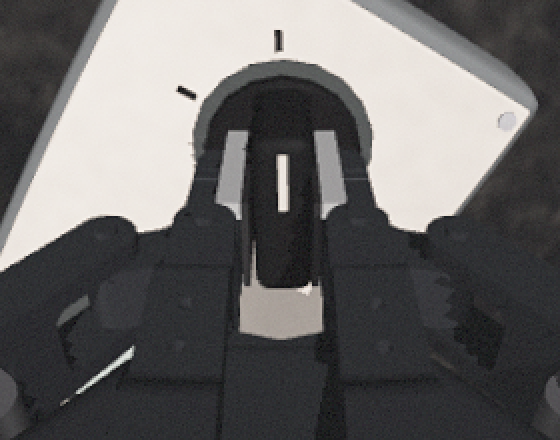

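The twist torque rose to 0.8 N·m and the bar points at the second tick, so the knob is at its stop. I'll let go and rise.

Request:
{"name": "carry_out", "arguments": {
  "commands": [
    [[85,0,0,0,0,0,0],[85,0,0,0,0,0,0],[85,0,0,0,0,0,0],[85,0,0,0,0,0,0],[85,0,0,0,0,0,0]]
  ]
}}

```text
time: 4.75
tool_pos: [482.1, 321.3, 76.4]
tcp_rot: [180.0, 0.0, 125.0]
ft_force: [0.1, -0.3, 0.5]
finger_gap: 85.1
```

Request:
{"name": "carry_out", "arguments": {
  "commands": [
    [[85,0,0,-40,0,0,0],[85,0,0,-80,0,0,0],[85,0,0,-125,0,0,0],[85,0,0,-125,0,0,0],[85,0,0,-125,0,0,0]]
  ]
}}

```text
time: 5.38
tool_pos: [481.9, 321.3, 201.0]
tcp_rot: [-180.0, 0.0, 125.0]
ft_force: [-0.9, 0.3, -0.6]
finger_gap: 85.1
```

```bash
python3 w.py w4;  python3 - <<'E'
from h import *
a=cv2.imread("pics/w4.png"); cv2.imwrite("pics/c5.png",cv2.resize(a[130:330,150:490],None,fx=2,fy=2,interpolation=3))
E
```

```text
5.375 [481.9 321.3 201. ] [-180.    0.  125.] [28.6  5.9 92.2 -0.  82.  -6.4] [-0.9  0.3 -0.6] 85.05240606712913
cam [436.5 383.4 324.9] [ 0.2 -0.3 -1. ]
```

View pics/c5.png

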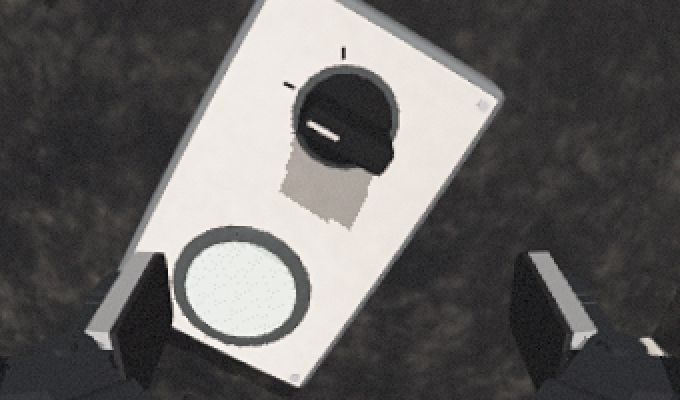

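The knob has sprung back: the bar points at the first tick again. In the crop the window is at about (242,287). I'll refine the window position and move over cell B.

Request:
{"name": "carry_out", "arguments": {
  "commands": [
    [[85,-45,-31,0,0,0,0],[85,-90,-62,0,0,0,0],[85,-135,-93,0,0,0,0],[85,-180,-124,0,0,0,0],[85,-225,-155,0,0,0,0]]
  ]
}}

```text
time: 6.05
tool_pos: [482.9, 46.6, 199.4]
tcp_rot: [-179.9, -0.1, 125.0]
ft_force: [0.4, 0.4, -0.8]
finger_gap: 85.1
```

Request:
{"name": "carry_out", "arguments": {
  "commands": [
    [[85,-45,-31,0,0,0,0],[85,-85,-60,0,0,0,0],[85,-111,-75,10,0,0,0],[85,-111,-75,10,0,0,0],[85,-111,-75,10,0,0,0]]
  ]
}}

```text
time: 6.68
tool_pos: [485.9, -85.1, 190.2]
tcp_rot: [-179.9, -0.1, 125.0]
ft_force: [-0.5, -0.1, 0.2]
finger_gap: 85.0
```

```bash
python3 w.py w5;  python3 - <<'E'
from h import *
np.set_printoptions(precision=1,suppress=True)
cal=np.load("pics/w4.npy",allow_pickle=True).item()
for e in [(242,226),(242,346),(174,287),(310,287)]: print("ring",onz("wrist",(150+e[0]/2-.25,130+e[1]/2-.25),43,cal))
E
```

```text
6.675 [485.9 -85.1 190.2] [-179.9   -0.1  125. ] [-15.9  -7.  106.2   0.   81.  -50.9] [-0.5 -0.1  0.2] 85.02040665206961
cam [440.7 -23.1 314.3] [ 0.2 -0.2 -1. ]
ring [472.6 244.7  43. ]
ring [511.5 179.7  43. ]
ring [461.3 190.9  43. ]
ring [520.7 235.1  43. ]
```

View pics/w5.png

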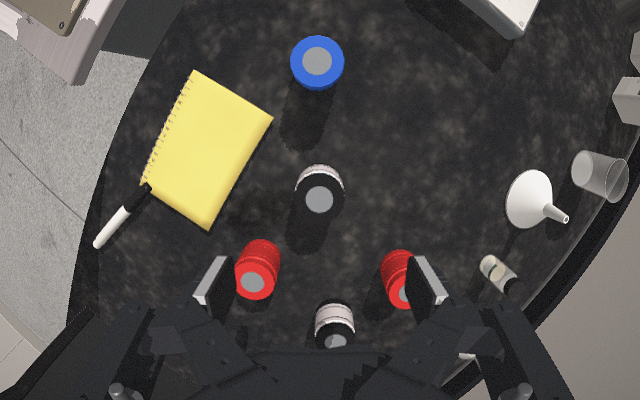

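The wrist view shows cell B with its top centre at (319,200), and cell A with its top at about (336,342). The red and blue look-alikes and the notebook stand clear.

Run:
```python
from h import *
np.set_printoptions(precision=1,suppress=True)
cal=np.load("pics/w5.npy",allow_pickle=True).item()
print(onz("wrist",(319.3,199.5),56,cal), onz("wrist",(335.5,341),56,cal), onz("wrist",(404,292),56,cal), onz("wrist",(252,282),56,cal))
```

```text
[486.  -89.5  56. ] [ 595. -214.   56.] [ 614. -121.   56.] [ 480.4 -198.5   56. ]
```

Request:
{"name": "carry_out", "arguments": {
  "commands": [
    [[85,-2,-2,50,0,0,0],[85,-2,-2,100,0,0,0],[85,-2,-2,135,0,0,0],[85,-2,-2,160,0,0,0],[85,-2,-2,160,0,0,0]]
  ]
}}

```text
time: 7.35
tool_pos: [484.1, -86.7, 29.2]
tcp_rot: [-179.8, -0.2, 125.1]
ft_force: [-0.4, 0.3, -0.3]
finger_gap: 84.7
```

Request:
{"name": "carry_out", "arguments": {
  "commands": [
    [[30,0,0,0,0,0,0],[30,0,0,0,0,0,0],[30,0,0,0,0,0,0],[30,0,0,0,0,0,0],[30,0,0,0,0,0,0]]
  ],
  "grip_force": 40
}}

```text
time: 7.98
tool_pos: [487.3, -88.7, 33.1]
tcp_rot: [179.9, 0.1, 125.0]
ft_force: [-0.8, 2.0, 5.5]
finger_gap: 45.0
```

Gripped, with a gap of 45 mm. I'll lift by 25 mm.

Request:
{"name": "carry_out", "arguments": {
  "commands": [
    [[30,0,0,-6,0,0,0],[30,0,0,-13,0,0,0],[30,0,0,-20,0,0,0],[30,0,0,-25,0,0,0],[30,0,0,-25,0,0,0]]
  ]
}}

```text
time: 8.6
tool_pos: [486.5, -88.6, 56.9]
tcp_rot: [180.0, 0.0, 125.0]
ft_force: [0.6, 0.4, -3.6]
finger_gap: 45.1
```

Request:
{"name": "carry_out", "arguments": {
  "commands": [
    [[30,0,0,0,0,0,0],[30,0,0,0,0,0,0],[30,0,0,0,0,0,0]]
  ]
}}

```text
time: 8.98
tool_pos: [485.8, -88.4, 56.0]
tcp_rot: [-180.0, -0.0, 125.0]
ft_force: [-0.5, 0.3, -4.8]
finger_gap: 45.2
```

Request:
{"name": "carry_out", "arguments": {
  "commands": [
    [[30,0,0,0,0,0,0],[30,0,0,0,0,0,0]]
  ]
}}

```text
time: 9.22
tool_pos: [486.0, -88.4, 56.2]
tcp_rot: [-180.0, -0.0, 125.0]
ft_force: [-0.1, -1.3, -4.4]
finger_gap: 45.0
```

The reading is about 4.5 N, so B is the heavier cell (0.45 kg). I'll set it down gently.

Request:
{"name": "carry_out", "arguments": {
  "commands": [
    [[30,0,0,8,0,0,0],[30,0,0,15,0,0,0],[30,0,0,20,0,0,0],[30,0,0,23,0,0,0],[30,0,0,24,0,0,0]]
  ]
}}

```text
time: 9.85
tool_pos: [485.8, -88.4, 33.1]
tcp_rot: [-179.9, -0.1, 125.0]
ft_force: [-11.5, 2.2, 17.6]
finger_gap: 45.1
```

Request:
{"name": "carry_out", "arguments": {
  "commands": [
    [[30,0,0,0.5,0,0,0],[30,0,0,0.5,0,0,0],[30,0,0,0.5,0,0,0]]
  ]
}}

```text
time: 10.22
tool_pos: [485.8, -88.4, 33.1]
tcp_rot: [-179.9, -0.1, 125.0]
ft_force: [-10.7, 3.1, 14.6]
finger_gap: 44.9
```

Request:
{"name": "carry_out", "arguments": {
  "commands": [
    [[85,0,0,0,0,0,0],[85,0,0,0,0,0,0],[85,0,0,0,0,0,0],[85,0,0,-40,0,0,0],[85,0,0,-90,0,0,0]]
  ]
}}

```text
time: 10.85
tool_pos: [484.9, -88.1, 121.5]
tcp_rot: [-179.9, -0.1, 125.0]
ft_force: [1.6, -1.5, 0.6]
finger_gap: 84.9
```

Request:
{"name": "carry_out", "arguments": {
  "commands": [
    [[85,0,0,-40,0,0,0],[85,-40,4,-50,0,0,0],[85,-90,10,-50,0,0,0],[85,-130,14,-50,0,0,0],[85,-130,14,-50,0,0,0]]
  ]
}}

```text
time: 11.48
tool_pos: [573.1, -188.9, 171.1]
tcp_rot: [-180.0, 0.0, 124.9]
ft_force: [-0.2, 0.2, 0.1]
finger_gap: 85.4
```

```bash
python3 w.py w6;  python3 - <<'E'
from h import *
a=cv2.imread("pics/w6.png"); cv2.imwrite("pics/c6.png",cv2.resize(a[40:400,120:520],None,fx=1.6,fy=1.6,interpolation=3))
E
```

```text
11.475 [ 573.1 -188.9  171.1] [-180.     0.   124.9] [-23.1  10.8  90.   -0.   79.3 -58. ] [-0.2  0.2  0.1] 85.41809297540404
cam [ 527.8 -126.8  295.1] [ 0.2 -0.3 -1. ]
```

View pics/c6.png

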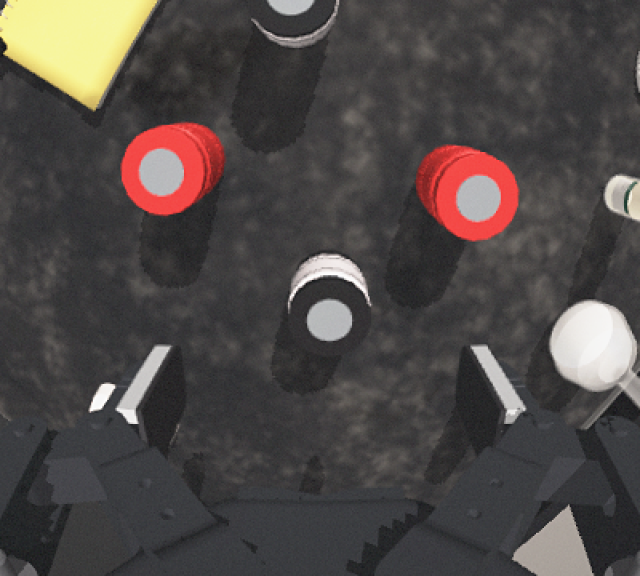

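Cell B stands upright at the top edge of the view, and cell A's top centre is at crop (330,320).

Run:
```python
from h import *
np.set_printoptions(precision=1,suppress=True)
cal=np.load("pics/w6.npy",allow_pickle=True).item()
p=onz("wrist",(326,239.8),56,cal); s=r.sense(); d=p-s["tool_pos"]; y=np.radians(125)
print(p,d,"tool",d[0]*np.cos(y)+d[1]*np.sin(y),d[0]*np.sin(y)-d[1]*np.cos(y))
```

```text
[ 595.3 -214.8   56. ] [  23.   -27.1 -115. ] tool -35.40350161394696 3.2819378834025184
```

Request:
{"name": "carry_out", "arguments": {
  "commands": [
    [[85,-35,3,20,0,0,0],[85,-35,3,60,0,0,0],[85,-35,3,105,0,0,0],[85,-35,3,139,0,0,0],[85,-35,3,139,0,0,0]]
  ]
}}

```text
time: 12.15
tool_pos: [591.5, -211.7, 29.3]
tcp_rot: [-179.8, -0.4, 125.1]
ft_force: [-0.8, -0.1, -0.3]
finger_gap: 84.9
```

Request:
{"name": "carry_out", "arguments": {
  "commands": [
    [[30,0,0,0,0,0,0],[30,0,0,0,0,0,0],[30,0,0,0,0,0,0],[30,0,0,0,0,0,0],[30,0,0,0,0,0,0]]
  ],
  "grip_force": 40
}}

```text
time: 12.78
tool_pos: [596.4, -214.5, 35.6]
tcp_rot: [179.9, 0.2, 125.0]
ft_force: [0.5, 1.7, 8.4]
finger_gap: 45.1
```

Request:
{"name": "carry_out", "arguments": {
  "commands": [
    [[30,0,0,-6,0,0,0],[30,0,0,-13,0,0,0],[30,0,0,-20,0,0,0],[30,0,0,-25,0,0,0],[30,0,0,-25,0,0,0]]
  ]
}}

```text
time: 13.4
tool_pos: [595.1, -214.0, 58.5]
tcp_rot: [180.0, 0.1, 125.0]
ft_force: [-0.1, 0.1, -1.4]
finger_gap: 45.0
```

Request:
{"name": "carry_out", "arguments": {
  "commands": [
    [[30,0,0,0,0,0,0],[30,0,0,0,0,0,0],[30,0,0,0,0,0,0],[30,0,0,0,0,0,0]]
  ]
}}

```text
time: 13.9
tool_pos: [594.6, -213.8, 57.6]
tcp_rot: [-180.0, -0.0, 125.0]
ft_force: [-0.4, -0.1, -1.4]
finger_gap: 45.5
```

The reading is about 1.4 N, so A is the lighter cell. I'll lower it until it touches, then release.

Request:
{"name": "carry_out", "arguments": {
  "commands": [
    [[30,0,0,8,0,0,0],[30,0,0,15,0,0,0],[30,0,0,19,0,0,0],[30,0,0,22,0,0,0],[30,0,0,23,0,0,0]]
  ]
}}

```text
time: 14.52
tool_pos: [594.7, -213.8, 35.6]
tcp_rot: [-180.0, -0.0, 125.0]
ft_force: [-6.9, 3.1, 10.7]
finger_gap: 45.1
```

Request:
{"name": "carry_out", "arguments": {
  "commands": [
    [[30,0,0,0.5,0,0,0],[30,0,0,0.5,0,0,0],[30,0,0,0.5,0,0,0]]
  ]
}}

```text
time: 14.9
tool_pos: [594.9, -213.9, 35.6]
tcp_rot: [180.0, 0.0, 125.0]
ft_force: [-5.6, 3.1, 8.4]
finger_gap: 45.7
```

Request:
{"name": "carry_out", "arguments": {
  "commands": [
    [[85,0,0,0,0,0,0],[85,0,0,0,0,0,0],[85,0,0,0,0,0,0],[85,0,0,-40,0,0,0],[85,0,0,-90,0,0,0]]
  ]
}}

```text
time: 15.52
tool_pos: [593.4, -213.3, 123.4]
tcp_rot: [-179.9, -0.2, 125.0]
ft_force: [0.3, -0.1, -0.2]
finger_gap: 84.8
```

Request:
{"name": "carry_out", "arguments": {
  "commands": [
    [[85,0,0,-40,0,0,0],[85,45,-4,-45,0,0,0],[85,95,-10,-45,0,0,0],[85,140,-15,-45,0,0,0],[85,165,-17,-45,0,0,0]]
  ]
}}

```text
time: 16.15
tool_pos: [484.7, -87.0, 169.1]
tcp_rot: [-180.0, -0.0, 125.1]
ft_force: [0.2, 0.1, 0.8]
finger_gap: 84.8
```

Request:
{"name": "carry_out", "arguments": {
  "commands": [
    [[85,0,0,0,0,0,0],[85,0,0,0,0,0,0]]
  ]
}}

```text
time: 16.4
tool_pos: [486.6, -88.9, 169.6]
tcp_rot: [180.0, 0.1, 125.0]
ft_force: [0.1, -0.1, 0.6]
finger_gap: 85.2
```

```bash
python3 w.py w7;  python3 - <<'E'
from h import *
a=cv2.imread("pics/w7.png"); cv2.imwrite("pics/c7.png",cv2.resize(a[40:400,120:520],None,fx=1.6,fy=1.6,interpolation=3))
E
```

```text
16.4 [486.6 -88.9 169.6] [180.    0.1 125. ] [-16.3  -6.  107.4  -0.   78.5 -51.3] [ 0.1 -0.1  0.6] 85.16116676270066
cam [441.  -26.8 293.5] [ 0.2 -0.3 -1. ]
```

View pics/c7.png

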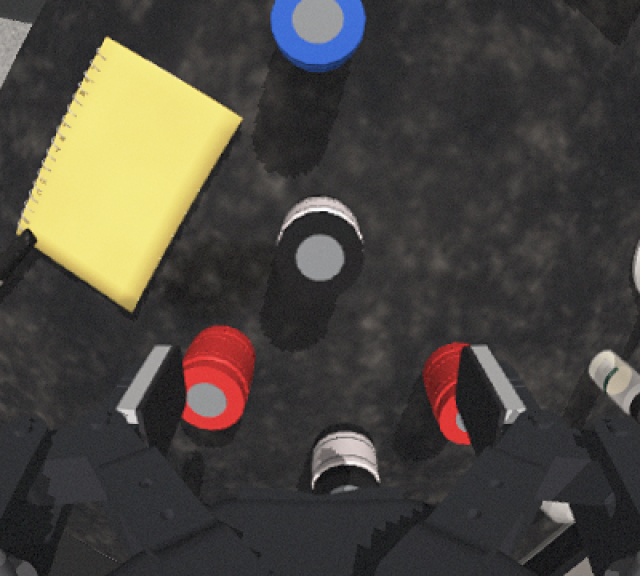

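Cell A stands upright at the bottom of the view, and B's top is at (320,257), centred as expected. I'll grip B and lift.

Request:
{"name": "carry_out", "arguments": {
  "commands": [
    [[85,0,0,45,0,0,0],[85,0,0,90,0,0,0],[85,0,0,120,0,0,0],[85,0,0,137,0,0,0],[85,0,0,137,0,0,0]]
  ]
}}

```text
time: 17.08
tool_pos: [485.5, -88.6, 31.3]
tcp_rot: [-179.9, -0.1, 125.0]
ft_force: [0.2, 1.0, 0.6]
finger_gap: 85.2
```

Request:
{"name": "carry_out", "arguments": {
  "commands": [
    [[30,0,0,0,0,0,0],[30,0,0,0,0,0,0],[30,0,0,0,0,0,0],[30,0,0,0,0,0,0],[30,0,0,0,0,0,0]]
  ],
  "grip_force": 50
}}

```text
time: 17.7
tool_pos: [487.3, -88.9, 34.0]
tcp_rot: [179.9, 0.1, 125.0]
ft_force: [-1.4, -0.3, 6.0]
finger_gap: 45.3
```

Request:
{"name": "carry_out", "arguments": {
  "commands": [
    [[30,0,0,-6,0,0,0],[30,0,0,-15,0,0,0],[30,0,0,-25,0,0,0],[30,0,0,-35,0,0,0],[30,0,0,-45,0,0,0]]
  ]
}}

```text
time: 18.32
tool_pos: [486.1, -88.5, 78.1]
tcp_rot: [180.0, 0.0, 125.0]
ft_force: [-0.1, 0.3, -4.9]
finger_gap: 44.9
```

Request:
{"name": "carry_out", "arguments": {
  "commands": [
    [[30,0,0,-20,0,0,0],[30,0,0,-40,0,0,0],[30,0,0,-55,0,0,0],[30,0,0,-55,0,0,0]]
  ]
}}

```text
time: 18.82
tool_pos: [487.1, -88.8, 133.9]
tcp_rot: [179.9, 0.1, 125.0]
ft_force: [0.6, -0.2, -5.3]
finger_gap: 45.1
```

Request:
{"name": "carry_out", "arguments": {
  "commands": [
    [[30,14,10,0,0,0,0],[30,42,30,0,0,0,0],[30,76,55,0,0,0,0],[30,110,80,0,0,0,0],[30,145,105,0,0,0,0]]
  ]
}}

```text
time: 19.45
tool_pos: [487.6, 92.7, 131.1]
tcp_rot: [-179.9, -0.1, 125.0]
ft_force: [0.6, 0.1, -5.2]
finger_gap: 44.9
```

Request:
{"name": "carry_out", "arguments": {
  "commands": [
    [[30,34,25,0,0,0,0],[30,64,46,0,0,0,0],[30,86,62,0,0,0,0],[30,97,70,0,0,0,0],[30,99,72,0,0,0,0]]
  ]
}}

```text
time: 20.08
tool_pos: [490.2, 213.5, 131.5]
tcp_rot: [-179.9, -0.0, 125.1]
ft_force: [0.2, -0.3, -4.8]
finger_gap: 45.1
```

Request:
{"name": "carry_out", "arguments": {
  "commands": [
    [[30,0,0,0,0,0,0],[30,0,0,6,0,0,0],[30,0,0,12,0,0,0],[30,0,0,16,0,0,0],[30,0,0,16,0,0,0]]
  ]
}}

```text
time: 20.7
tool_pos: [490.6, 212.6, 115.6]
tcp_rot: [-179.9, -0.0, 125.0]
ft_force: [0.7, -1.2, -4.8]
finger_gap: 45.0
```

Request:
{"name": "carry_out", "arguments": {
  "commands": [
    [[30,0,0,0,0,0,0],[30,0,0,0,0,0,0],[30,0,0,0,0,0,0]]
  ]
}}

```text
time: 21.08
tool_pos: [491.1, 213.0, 116.5]
tcp_rot: [180.0, 0.0, 125.0]
ft_force: [-0.0, 0.8, -4.2]
finger_gap: 44.8
```

```bash
python3 w.py w8;  python3 - <<'E'
from h import *
a=cv2.imread("pics/w8.png"); s=viewer.snapshot("side")[:,:,::-1]
cv2.imwrite("pics/c8.png",np.hstack([cv2.resize(a[130:400,180:460],(415,400)),cv2.resize(s[100:380,220:480],(371,400),interpolation=3)]))
E
```

```text
21.075 [491.1 213.  116.5] [180.   0. 125.] [ 18.    3.6 103.8  -0.   72.6 -17.1] [-0.   0.8 -4.2] 44.77636626548342
cam [445.6 275.  240.5] [ 0.2 -0.2 -1. ]
```

View pics/c8.png

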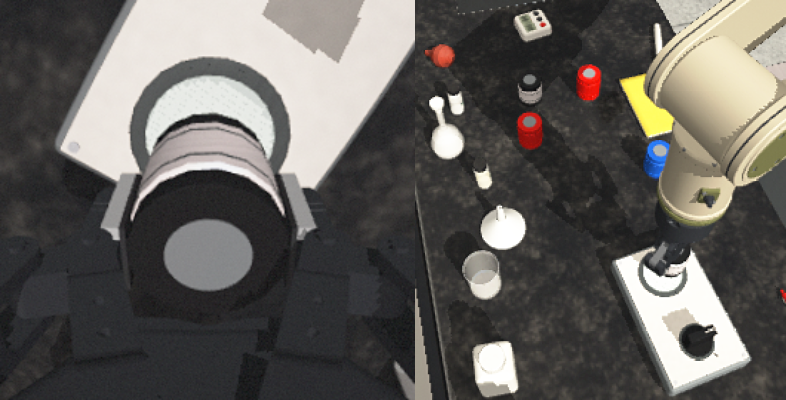

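The views show the heavy cell upright in the jaws above the window. Cell A stands upright at about (530,90) in the side half, the bystanders are in place, and the knob is at rest. The force reads −4.2 N (cell weight only, no viewer contact). I'll hand in.

```bash
python3 -c "
from bench import r
print(r.hand_in())"
```

```text
the job is handed in; nothing more can be done
None
```

The job is done and handed in at about 21 s of the 72 s allowed; the hand-in reports no verdict.

- **Knob:** I twisted it clockwise until the torque jumped to 0.8 N·m, with the bar at the second tick. I then opened the jaws, and the next picture showed the bar back at the first tick.
- **Cells:** The cell at about (486, −88) read about 4.5 N, so it is the heavier one. The cell at about (595, −214) read about 1.4 N, so it is the lighter one. I set the lighter one down upright and released it.
- **Final hold:** The heavier cell is upright in the gripper at (491, 213), against a window centre measured at about (491.5, 212.6). Its underside is about 40 mm above the window, worked out from the tool height. The wrist force of −4.2 N is the cell's weight alone, so it is not touching the viewer.
- **Last pictures:** The lighter cell stands upright, the knob is at rest, and the beaker, vials and timer look undisturbed.
- **Disagreements:** The knob pushed back sideways with about 19 N during the twist, which puts its axis about 3 mm in y from where I measured it. The window-to-knob distance came out at 108 mm against the stated 110 mm. Neither affected the result.

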